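# Dock the handheld meter from its case

### The arm

A 6-joint arm with a two-finger parallel gripper is mounted at the origin on the work surface. World frame = base frame: x ahead of the robot, y to its left, z up, the work surface at z = 0. Lengths are in m, angles in rad, forces in N, time in s.
With the tool pointing down it reaches from about 0.425 to 1.125 m from the base axis. Payload 14.9 kg.
Tool frame: the origin (TCP) lies between the finger pads; the fingertips stand 19 mm ahead of it and the grasp point (between the pads) is the TCP; z points along the fingers, y is the line along which they close (so a half turn about z gives the same grasp; the last joint's range is limited). The gripper opens to 91 mm and grips with 3 to 60 N. Pads are 32 mm wide; open, the fingers measure 118 mm over their backs; the gripper's body (76 mm by 178 mm) begins 60 mm behind the grasp point.
Start: joints at [1.253, 0.379, 1.734, -0, 1.028, -0.033], TCP at [0.197, 0.672, 0.233] pointing down, gripper open.
Joint ranges: [-2.77, 2.77], [-0.74, 2.19], [0, 2.66], [-1.06, 4.2], [0.31, 2.87], [-3.08, 3.08]. Speed limits (rad/s): [1.89, 1.89, 2.39, 3.14, 3.14, 3.14].

### API

Orientations are given as a 3x3 rotation matrix whose columns are the frame's x, y, z axes.
In Python, from plant import bot gives the robot as it stands. Calls block until the motion is done:
- bot.move_pose(position, orientation): joint-space move of the TCP to a pose.
- bot.move_linear(position, rotation=None, v=0.15): straight line of the TCP; rotation=None keeps the orientation; v is the mean speed in m/s.
- bot.goto_joints(angles): joint-space move.
- bot.set_gripper(opening, squeeze=None): finger opening in m; squeeze is the grip in N (None keeps the last); returns when the fingers have stopped.
- bot.wait(seconds).
- bot.ik(position, orientation): joint angles nearest the present ones, or None.
- bot.get_state(): the state.
- bot.camera(name): name is "scene" or "top"; returns a dict with "color" (480x640x3 uint8, red, green, blue), "fovy" (degrees; the focal length in pixels is half the picture's height over the tangent of half this angle, whatever the lens; pixels are square), "cx", "cy" (the principal point, pixels), "rvec" (rotation vector, rad) and "tvec" (3), from world to camera coordinates, as OpenCV has them. Camera axes: x right, y down, z forward; pixel columns grow to the right and rows downward; lengths in m; the calibration is good to about 2 mm. A picture is of the moment at which its call begins. There is no depth.
A pose or a line that the arm cannot do raises bot.IKError and nothing moves.
- bot.close_job(): hands the job in; it is judged then, once.
The state is a dict: "t": time; "joints": joint angles; "dq": joint speeds; "joint_efforts": joint torques, N m; "tcp_pos": TCP position; "tool_rot": TCP orientation; "force": force on the tool from outside, world axes, zero at the start; "torque": the same for the moment, N m; "grip_width": finger opening in m; "finger_force": force on a finger pad.
Only numpy, scipy, OpenCV 4.12 (cv2) and the standard library are available. Lean on these libraries where they do the work, as an engineer would, in place of code of your own. Each camera call takes 0.05 s, during which the arm holds its last target. There are 200 camera calls.

### The job

Swing the lid of the instrument case up by its front tab until it has gone over and stays open by itself, then lift the handheld meter (the one with the screen) out and gently lay it on the docking station's sloping cradle, under the bridge. It should lie flat on its back, straight and wholly on the cradle plate, screen end uppermost and foot down against the ledge. Leave the lid open and leave the adaptor and the other things on the bench where they are.

Things in the scene. Friction and masses are not known exactly. Their poses are not given: they have to be found in the camera images.
- case: Grey plastic instrument case fixed to the bench: lower shell 190 (x) x 220 (y) x 50 mm high, walls and floor 5 mm, open inside when the lid is up (inner floor 5 mm above the bench). Origin: centre of its underside, on the bench; its x axis points from the front (tab side) to the hinge side, z up. It stands left or right of the robot's centre line, turned up to 0.35 rad.
- lid (a joint): Angle of the case's lid, rad: 0 shut, grows as it swings up and back about the hinge, stop at 1.95. Hollow shell 190 x 220 x 33 mm, about 0.35 kg, free hinge: it falls shut below about 1.35 rad and falls open to the stop beyond. No latch.
- lid_hinge (a point): Middle of the lid's hinge line, at the case's rear edge, 95 mm behind the case's centre and 52 mm above the bench. The hinge line runs along the case's y; this frame turns with the lid.
- lid_lip (a point): Middle of the outer edge of the lid's black lift tab: a flat tab 100 mm wide, 6 mm thick, that juts 30 mm forward from the lid's front wall. Shut, it is level, its underside 55 mm above the bench, with free space below and before it; the point lies at mid thickness, 220 mm from the hinge line. A fingertip hooked under the tab lifts the lid with 2 to 4 N.
- meter: Handheld meter, black block 140 (x) x 50 (y) x 36 (z) mm, about 0.3 kg, loose, lying face up in one half of the case (left or right, at about 47 mm from the middle), long side along the case's x within 0.1 rad. Origin: centre of its underside (back). x points to the screen end (at the hinge side at the start), z out of its face. Face: green-grey screen near the x+ end, grey dial, six white keys near the foot.
- meter_screen (a point): Centre of the meter's screen, on its face, 36 mm from its centre towards the screen end.
- adaptor: Plain black mains adaptor 100 x 46 x 34 mm, 0.25 kg, no screen, lying in the other half of the case, at least 28 mm from the meter. Leave it there. Origin: centre of its underside.
- station: Docking station fixed to the bench: a sloping cradle in the middle under a bridge of aluminium profile. The posts are 30 mm square, at 25 mm behind the origin and 140 mm to either side; the 30 mm cross beam on them spans 200 to 230 mm above the bench, so the cradle must be approached slanting from its front. Origin: centre of its underside, on the bench; x points away from the front, z up. It stands on the other side from the case, turned up to 0.35 rad.
- cradle: White cradle plate of the station, 90 mm wide (y), sloping at 35 degrees, the front low. Origin: middle of the line where the plate's top face meets the ledge, 35 mm above the bench, 60 mm before the station's origin. x points up the slope (plate reaches to x = 150 mm), y across, z square out of the plate (up and towards the front). The ledge at the low end is 12 mm thick, 14 mm high. The plate is rough enough that the meter may not slide down by itself.
- regulator: Air regulator with gauge fixed to the bench between case and station: 60 mm square foot, 165 mm high. Origin: centre of its underside.
- button_box: White push-button box, 60 (x) x 110 (y) x 46 mm high, loose on the bench nearer the robot. Leave it. Origin: centre of its underside.
- screwdriver: Screwdriver 200 mm long lying on the bench beyond the regulator, along its own x. Leave it. Origin: under its middle.

How it is judged:
By the outcome, as a careful person would: the job done as asked, in the order asked, and still so for the second after the job is handed in, with the robot touching nothing.
It also fails if it takes over 67 s, if anything falls off the work surface, if the arm or the gripper's body presses on something with over 40 N, if the wrist force passes 120 N, or if a joint passes its speed limit or range.

## Working session

There is one attempt and no reset: what is moved stays moved. The work goes in short steps, each a Python script; the robot and the scene stay as the last script left them, time stands still between calls to the robot, and variables do not carry over. Pictures are saved under pics/ and viewed, at most 10 in all, crops included, and the job is handed in when it is done.

```bash
ls; mkdir -p pics
cat > h.py <<'E'
import numpy as np, cv2
from plant import bot
def snap(name,fn):
    c=bot.camera(name); cv2.imwrite(fn,cv2.cvtColor(c["color"],cv2.COLOR_RGB2BGR)); 
    import pickle; c2={k:c[k] for k in c if k!="color"}; pickle.dump(c2,open(f"{name}.pkl","wb")); return c
def cam(name):
    import pickle; c=pickle.load(open(f"{name}.pkl","rb"))
    R=cv2.Rodrigues(np.array(c["rvec"],float))[0]; f=240/np.tan(np.radians(c["fovy"])/2)
    return R,np.array(c["tvec"],float).ravel(),f,c["cx"],c["cy"]
def px2w(name,u,v,z):
    R,t,f,cx,cy=cam(name); d=R.T@np.array([(u-cx)/f,(v-cy)/f,1]); o=-R.T@t
    return o+d*(z-o[2])/d[2]
def w2px(name,p):
    R,t,f,cx,cy=cam(name); q=R@np.asarray(p)+t; return np.array([f*q[0]/q[2]+cx,f*q[1]/q[2]+cy])
E
python3 - <<'E'
from h import *
for n in("scene","top"):
    c=snap(n,f"pics/{n}0.png"); R,t,f,cx,cy=cam(n); print(n,f,cx,cy,-R.T@t,R[2])
E
```

```text
pics
scene 599.2483452348675 323.375066612449 234.3952513601945 [1.53542097 0.11283579 0.68651727] [-0.83607093 -0.12198911 -0.53488696]
top 565.210740891449 312.8687289517755 232.20765731076284 [ 0.38753876 -0.02038482  1.15126555] [ 1.71429478e-01 -1.71349753e-04 -9.85196379e-01]
```

View pics/top0.png

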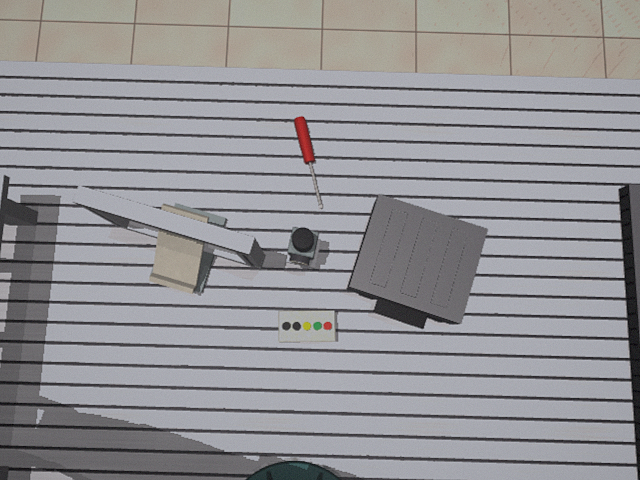

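View pics/scene0.png

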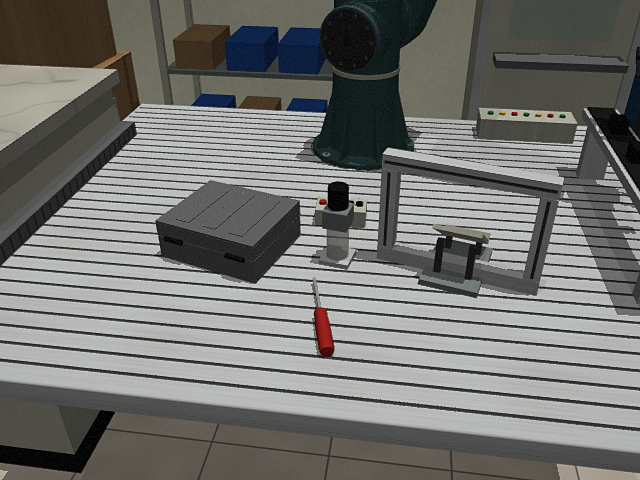

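The top view shows the case on the right, with lid corners at about (378,195), (487,229), (461,324) and (348,289), and the tab near (400,315). The station is on the left: its beam runs from (80,188) to (263,258) and the cradle sits around (180,250). I'll enlarge both.

Run:
```python
import cv2
a=cv2.imread("pics/top0.png")
cv2.imwrite("pics/c1.png",cv2.resize(a[185:335,340:500],None,fx=4,fy=4,interpolation=cv2.INTER_CUBIC))
cv2.imwrite("pics/c2.png",cv2.resize(a[170:310,70:270],None,fx=4,fy=4,interpolation=cv2.INTER_CUBIC))
```

```text
(no output)
```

View pics/c1.png

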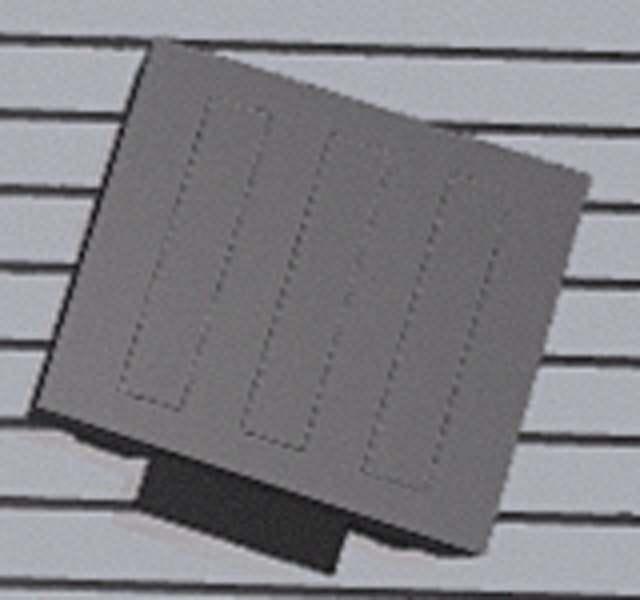

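View pics/c2.png

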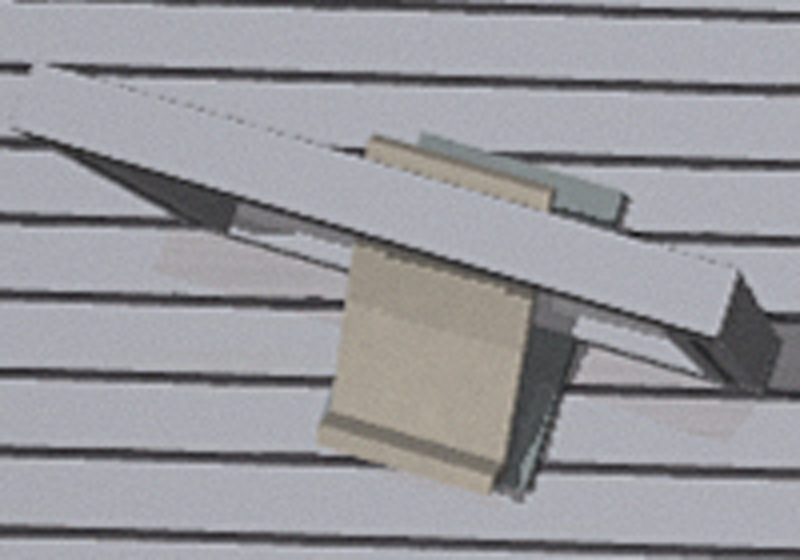

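The crop gives lid corners at crop pixels (153,40), (590,180), (483,553) and (35,408), and the tab's outer edge from (138,505) to (333,573). The beam top corners are (38,63), (12,130), (718,338) and (740,268). The cradle ledge's top edge runs from (330,412) to (503,465) on the inside and from (320,438) to (492,495) on the outside. Next I fit poses to these.

```bash
cat >> h.py <<'E'
def T(p,yaw):
    M=np.eye(4); M[:2,:2]=[[np.cos(yaw),-np.sin(yaw)],[np.sin(yaw),np.cos(yaw)]]; M[:2,3]=p; return M
a35=np.radians(35); CR=np.eye(4); CR[:3,0]=[np.cos(a35),0,np.sin(a35)]; CR[:3,2]=[-np.sin(a35),0,np.cos(a35)]; CR[:3,3]=[-.06,0,.035]
def tp(M,p): return M[:3,:3]@np.asarray(p)+M[:3,3]
def fit(name,pts,px,x0,H=np.eye(4)):
    from scipy.optimize import least_squares
    r=lambda x: np.concatenate([w2px(name,tp(T(x[:2],x[2])@H,p))-q for p,q in zip(pts,px)])
    s=least_squares(r,x0,loss="soft_l1"); return s.x,s.fun.reshape(-1,2)
E
python3 - <<'E'
from h import *
c1=lambda l:[np.array([340+u/4-.4,185+v/4-.4]) for u,v in l]
c2=lambda l:[np.array([70+u/4-.4,170+v/4-.4]) for u,v in l]
pts=[(.095,.11,.085),(.095,-.11,.085),(-.095,-.11,.085),(-.095,.11,.085),(-.125,.05,.061),(-.125,-.05,.061)]
x,r=fit("top",pts,c1([(153,40),(590,180),(483,553),(35,408),(138,505),(333,573)]),[.6,-.2,-.2]); print("case",x,r.round(1).tolist())
pts=[(0,.045,.014),(0,-.045,.014),(-.012,.045,.014),(-.012,-.045,.014),(.15,.045,0),(.15,-.045,0)]
x,r=fit("top",pts,c2([(330,412),(503,465),(320,438),(492,495),(372,146),(551,193)]),[.6,.25,-.2],CR); print("cradle",x,r.round(1).tolist())
pts=[(-.01,.155,.23),(-.04,.155,.23),(-.04,-.155,.23),(-.01,-.155,.23)]
x,r=fit("top",pts,c2([(38,63),(12,130),(718,338),(740,268)]),[.6,.25,-.2]); print("beam",x,r.round(1).tolist())
for p in[(-.04,.155,.23),(-.04,-.155,.23)]: pass
for u,v in [(302,235),(308,249)]: print("reg",px2w("top",u,v,.165))
print("bbox",px2w("top",308,326,.046))
print(bot.get_state())
E
```

```text
case [ 0.53102862 -0.22281059 -0.28978491] [[0.1, -1.5], [0.3, -1.5], [0.4, 0.4], [0.0, -0.2], [-1.4, 1.2], [0.0, 0.8]]
cradle [ 0.54102341  0.23356307 -0.26191813] [[-1.6, 1.9], [-1.2, 1.8], [0.2, 0.5], [0.6, -0.6], [0.1, -2.7], [1.2, -0.9]]
beam [ 0.58669631  0.22180899 -0.25893919] [[-0.7, -0.2], [-0.5, -0.2], [0.6, 0.1], [0.5, 0.3]]
reg [ 0.55359728 -0.00146927  0.165     ]
reg [ 0.52889087 -0.01280425  0.165     ]
bbox [ 0.39601185 -0.01622253  0.046     ]
{'t': 0.1, 'joints': array([ 1.25268006e+00,  3.79336957e-01,  1.73469348e+00, -6.95838814e-06,
        1.02850081e+00, -3.32845299e-02]), 'dq': array([ 1.69208512e-04, -2.36213824e-03, -2.30994812e-03,  8.27866059e-05,
       -6.41548859e-04,  1.20654609e-03]), 'joint_efforts': array([ 1.46739130e-04, -7.65049267e+01, -4.35290694e+01,  6.51544472e-02,
        3.98286839e-02, -2.21187685e-05]), 'tcp_pos': array([0.1965938 , 0.67149398, 0.23238156]), 'tool_rot': array([[-9.59709955e-01,  2.80992383e-01, -2.87909452e-04],
       [ 2.80992529e-01,  9.59709540e-01, -8.93362404e-04],
       [ 2.52814175e-05, -9.38269198e-04, -9.99999560e-01]]), 'force': array([0.610851  , 0.01752508, 0.08915756]), 'torque': array([ 0.00963411, -0.02971363, -0.00798874]), 'finger_force': 0.0, 'grip_width': 0.09120104719586064}
```

Case: (0.531, -0.223), yaw -0.29. I had the beam's sign wrong: with the posts at x = +25 mm the beam and cradle fits agree within 3 mm, giving the station at (0.5395, 0.234), yaw -0.26. Next I check reach for the lid arc.

```bash
cat >> h.py <<'E'
CASE=T((.531,-.223),-.29); STN=T((.5395,.234),-.26); CRW=STN@CR
def toolR(M,zl,yl):  # tool z and y given in frame M
    z=M[:3,:3]@np.array(zl,float); y=M[:3,:3]@np.array(yl,float); z/=np.linalg.norm(z); y-=z*(y@z); y/=np.linalg.norm(y)
    return np.column_stack([np.cross(y,z),y,z])
def lidpose(phi,th,s=1,psi=0,ins=.017,extra=0,back=0):
    """tip upper corner C under tab; tool pitched th below horizontal along case x, yawed psi"""
    z=np.array([np.cos(th)*np.cos(psi),np.cos(th)*np.sin(psi),-np.sin(th)]); n=np.array([np.sin(th)*np.cos(psi),np.sin(th)*np.sin(psi),np.cos(th)])
    er=np.array([-np.cos(phi),0,np.sin(phi)]); en=np.array([-np.sin(phi),0,-np.cos(phi)])
    d=ins*np.tan(max(th-phi,0))+extra
    C=np.array([.095,0,.052])+(.22-ins)*er+(d-.003)*en
    p=C-(.019+back)*z-.016*n
    return tp(CASE,p),toolR(CASE,z,s*np.cross(z,n))
E
python3 - <<'E'
from h import *
for psi in np.radians([0,-20,-40,20,40]):
  for th in np.radians([25,35,45,55,60]):
    for s in(1,-1):
      L=[bot.ik(*lidpose(f,th,s,psi)) for f in np.arange(0,1.61,.2)]
      ok=[q is not None for q in L]
      if sum(ok)>6: print(np.degrees([psi,th]).round(),s,''.join('x.'[not o] for o in ok), L[0] if L[0] is None else np.round(L[0],2), np.round(L[7],2) if ok[7] else None)
M=CRW
for s in(1,-1):
  q=bot.ik(tp(M,(.06,0,.03)),toolR(M,(0,0,-1),(0,s,0))); print("cr",s,q)
  q=bot.ik(tp(CASE,(.0,0.047,.03)),toolR(CASE,(0,0,-1),(0,s,0))); print("case",s,q)
print(tp(CASE,(-.125,0,.058)))
E
```

```text
[ 0. 25.] 1 xxxxxxxxx [-0.68  0.71  2.59  2.78  1.28 -1.63] [-0.51  0.12  2.39  2.74  0.53 -1.32]
[ 0. 25.] -1 xxxxxxxxx [-0.68  0.71  2.59  2.78  1.28  1.51] [-0.51  0.12  2.39  2.74  0.53  1.82]
[-20.  25.] 1 xxxxxxxxx [-0.29  0.7   2.58  3.47  1.27 -1.52] [-0.29  0.14  2.37  3.76  0.57 -1.96]
[-20.  25.] -1 xxxxxxxxx [-0.29  0.7   2.58  3.47  1.27  1.62] [-0.29  0.14  2.37  3.76  0.57  1.18]
[-20.  35.] 1 xxxxxxxxx [-0.32  0.55  2.59  3.46  0.96 -1.57] [-0.31  0.08  2.32  4.11  0.33 -2.32]
[-20.  35.] -1 xxxxxxxxx [-0.32  0.55  2.59  3.46  0.96  1.57] [-0.31  0.08  2.32  4.11  0.33  0.82]
[-40.  60.] 1 ..xxxxxxx None [-0.27  0.11  2.09 -0.6   0.62  2.73]
[-40.  60.] -1 ..xxxxxxx None [-0.27  0.11  2.09 -0.6   0.62 -0.41]
[20. 25.] 1 xxxxxxxxx [-0.95  0.68  2.52  2.16  1.16 -1.62] [-0.7   0.18  2.32  1.99  0.75 -0.92]
[20. 25.] -1 xxxxxxxxx [-0.95  0.68  2.52  2.16  1.16  1.52] [-0.7   0.18  2.32  1.99  0.75  2.22]
[20. 35.] 1 xxxxxxxxx [-0.88  0.54  2.53  2.16  0.92 -1.5 ] [-0.66  0.12  2.28  1.68  0.58 -0.6 ]
[20. 35.] -1 xxxxxxxxx [-0.88  0.54  2.53  2.16  0.92  1.64] [-0.66  0.
[... 1142 characters left out ...]
0.46  2.41  1.55  0.75  1.95] [-0.71  0.17  2.12  1.1   0.8   2.81]
[40. 55.] 1 xxxxxxxxx [-0.82  0.4   2.4   1.41  0.58 -0.96] [-0.66  0.15  2.08  0.81  0.77 -0.05]
[40. 55.] -1 xxxxxxx.. [-0.82  0.4   2.4   1.41  0.58  2.18] None
[40. 60.] 1 xxxxxxxxx [-0.77  0.38  2.39  1.29  0.5  -0.81] [-0.62  0.14  2.05  0.66  0.78  0.1 ]
[40. 60.] -1 xxxxx..xx [-0.77  0.38  2.39  1.29  0.5   2.33] [-0.62  0.14  2.05  0.66  0.78 -3.04]
cr 1 None
case 1 [-3.56614336e-01  5.01374423e-01  2.03875567e+00 -4.44089210e-16
  6.01462558e-01 -1.63741066e+00]
cr -1 None
case -1 [-3.56614336e-01  5.01374423e-01  2.03875567e+00 -4.44089210e-16
  6.01462558e-01  1.50418199e+00]
[ 0.41121952 -0.18725597  0.058     ]
```

Run:
```python
from h import *
def show(q): return None if q is None else np.round(q,2).tolist()
for g in(.05,.07):
 for b in np.radians([-10,0,5,10,15,20,25]):
  for s in(1,-1):
   R=toolR(CRW,(-np.sin(b),0,-np.cos(b)),(0,s,0))
   o=[bot.ik(tp(CRW,(g,0,.024))+np.array(d),R) for d in([0,0,0],CRW[:3,2]*.03-.0*CRW[:3,0],CRW[:3,2]*.06,CRW[:3,2]*.12)]
   q2=bot.ik(tp(CASE,(g-.07,.047,.029)),toolR(CASE,(-np.sin(b),0,-np.cos(b)),(0,s,0)))
   print(g,round(np.degrees(b)),s,[x is not None for x in o],show(o[0]),show(q2))
for th,psi in((35,30),(30,25)):
  print([show(bot.ik(*lidpose(f,np.radians(th),1,np.radians(psi),.015,.01,b))) for f,b in((0,.08),(0,0),(.5,0),(1.5,0),(1.5,.1))])
```

```text
0.05 -10 1 [False, False, False, False] None [-0.36, 0.44, 2.16, 0.04, 0.36, -1.68]
0.05 -10 -1 [False, False, False, False] None [-0.36, 0.44, 2.16, 0.04, 0.36, 1.46]
0.05 0 1 [False, False, False, True] None [-0.36, 0.48, 2.08, -0.0, 0.58, -1.64]
0.05 0 -1 [False, False, False, True] None [-0.36, 0.48, 2.08, -0.0, 0.58, 1.5]
0.05 5 1 [False, True, True, True] None [-0.36, 0.51, 2.03, -0.01, 0.69, -1.63]
0.05 5 -1 [False, True, True, False] None [-0.36, 0.51, 2.03, -0.01, 0.69, 1.51]
0.05 10 1 [True, True, True, True] [0.54, 0.35, 2.21, -0.87, 0.41, 0.01] [-0.35, 0.53, 1.99, -0.02, 0.79, -1.62]
0.05 10 -1 [False, False, True, True] None [-0.35, 0.53, 1.99, -0.02, 0.79, 1.52]
0.05 15 1 [True, True, True, True] [0.51, 0.35, 2.18, -0.61, 0.43, -0.26] [-0.35, 0.57, 1.95, -0.02, 0.89, -1.62]
0.05 15 -1 [True, True, True, True] [0.51, 0.35, 2.18, -0.61, 0.43, 2.88] [-0.35, 0.57, 1.95, -0.02, 0.89, 1.52]
0.05 20 1 [True, True, True, True] [0.48, 0.35, 2.15, -0.39, 0.47, -0.49] [-0.35, 0.6, 1.9, -0.02, 0.99, -1.61]
0.05 20 -1 [True, True, True, True] [0.48, 0.35, 2.15, -0.39, 0.47, 2.65] [-
[... 1350 characters left out ...]
 [0.46, 0.34, 2.13, -0.37, 0.5, 2.6] [-0.35, 0.62, 1.86, -0.02, 1.01, 1.53]
0.07 25 1 [True, True, True, True] [0.43, 0.36, 2.1, -0.21, 0.56, -0.7] [-0.35, 0.66, 1.82, -0.03, 1.11, -1.61]
0.07 25 -1 [True, True, True, True] [0.43, 0.36, 2.1, -0.21, 0.56, 2.44] [-0.35, 0.66, 1.82, -0.03, 1.11, 1.53]
[[-1.16, 0.41, 2.54, 1.61, 0.94, -1.34], [-0.95, 0.57, 2.47, 1.89, 0.93, -1.46], [-0.91, 0.24, 2.49, 1.67, 0.85, -1.06], [-0.71, 0.17, 2.21, 1.49, 0.73, -0.57], [-0.87, -0.01, 2.27, 1.29, 0.86, -0.43]]
[[-1.19, 0.5, 2.57, 1.76, 1.03, -1.49], [-0.96, 0.64, 2.49, 2.03, 1.04, -1.56], [-0.92, 0.28, 2.53, 1.87, 0.91, -1.2], [-0.71, 0.17, 2.26, 1.73, 0.72, -0.73], [-0.87, -0.02, 2.34, 1.5, 0.83, -0.57]]
```

The grasp will be tilted 15° and the lid hooked with yaw 30°, pitch 35°. Lid first.

```bash
cat > lid.py <<'E'
from h import *
th,psi=np.radians(35),np.radians(30); ins=.015
F=lambda:np.round(bot.get_state()["force"],1)
P=lambda phi,extra=.0,back=0:lidpose(phi,th,1,psi,ins,extra,back)
bot.set_gripper(0.0)
s=bot.get_state(); bot.move_linear(s["tcp_pos"]+[0,0,.15],v=.3)
p,R=P(0,.008,.10); bot.move_pose(p+[0,0,.22],R)
bot.move_linear(p,v=.25); print("pre",F())
bot.move_linear(P(0,.008,0)[0],v=.08); print("in",F(),bot.get_state()["t"])
for f in np.arange(0,1.56,.13):
    bot.move_linear(P(f)[0],v=.11); print(round(f,2),F(),end=' ')
print(bot.get_state()["t"])
E
python3 lid.py; python3 -c "
from h import *
snap('scene','pics/s1.png')"
```

```text
pre [ 0.1 -0.5  0.3]
in [-0.2 -0.6  0.9] 8.1417
0.0 [-1.8  0.6 -3. ] 0.13 [-0.4  0.9 -1.6] 0.26 [-0.6 -0.4 -1.2] 0.39 [-1.1 -0.8 -2. ] 0.52 [-1.9 -0.  -1.7] 0.65 [-0.7  0.1 -0.7] 0.78 [-0.8 -0.5 -1. ] 0.91 [-1.7 -0.  -0.3] 1.04 [-1.7  0.6 -0.7] 1.17 [-1.4  0.6 -0.2] 1.3 [-1.   0.4 -0.1] 1.43 [-0.9 -0.1 -0.5] 12.8
```

View pics/s1.png

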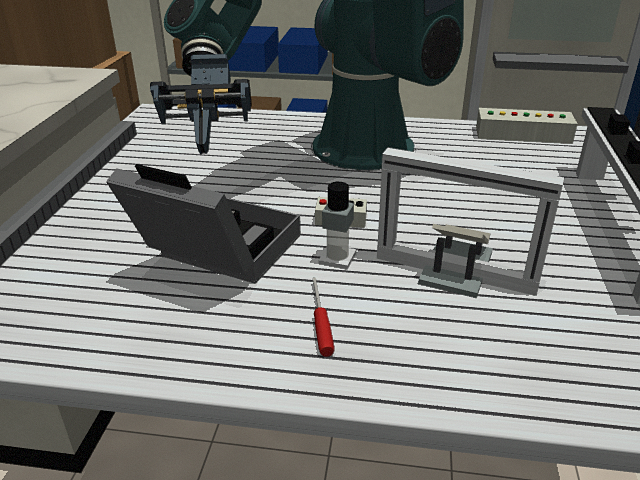

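The lid has gone over and rests open: its tab is now at about (162,177), clear of the fingers at (203,150). I'll back off and look into the case from above.

Run:
```python
from h import *
p,R=lidpose(1.43,np.radians(35),1,np.radians(30),.015,0,.12)
bot.move_linear(p,v=.3)
q=bot.get_state()["joints"]; q[0]=-1.3; bot.goto_joints(q)
bot.set_gripper(.066)
c=snap("top","pics/t1.png"); print(bot.get_state()["t"])
a=cv2.imread("pics/t1.png"); cv2.imwrite("pics/t1c.png",cv2.resize(a[170:320,340:500],None,fx=4,fy=4,interpolation=cv2.INTER_CUBIC))
```

```text
15.3917
```

View pics/t1c.png

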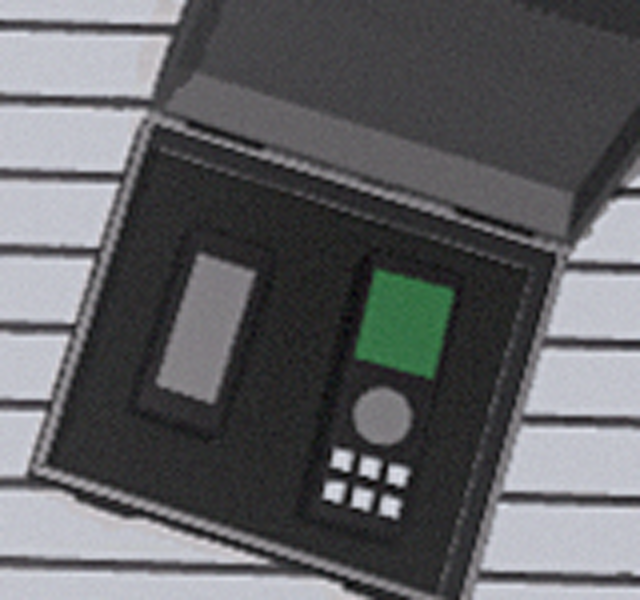

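Inside the case, the meter (green screen) is in the right half. At crop pixels, the screen centre is (405,324), the dial (383,416) and the key block centre (366,484); the adaptor is on the left. Next I compute the meter pose.

Run:
```python
from h import *
f=lambda u,v,z:px2w("top",340+u/4-.4,170+v/4-.4,z)
S,D,K=[f(u,v,.041) for u,v in((405,324),(383,416),(366,484))]
print(S,D,K)
sc=[f(u,v,.041) for u,v in((374,268),(457,288),(434,379),(355,360))]
d=S-K; yaw=np.arctan2(d[1],d[0]); e1=(sc[0]+sc[1]-sc[2]-sc[3]); print("yaw",yaw,np.arctan2(e1[1],e1[0]),np.linalg.norm(d), "screen w/h",np.linalg.norm(sc[0]-sc[1]),np.linalg.norm(sc[0]-sc[3]))
o=S-.036*np.array([np.cos(yaw),np.sin(yaw),0]); print("origin",o, "in case",(np.linalg.inv(CASE)@np.append(o,1))[:3])
# body outline predicted -> crop px
for yl in(.025,-.025):
  for xl in(.07,-.07):
    q=w2px("top",tp(T(o[:2],yaw),(xl,yl,.041))); print("corner",((q-[340,170]+.4)*4).round())
for c in((.095,.11,.05),(.095,-.11,.05),(-.095,.11,.05)): print("rim",((w2px("top",tp(CASE,c))-[340,170]+.4)*4).round())
```

```text
[ 0.5508719 -0.2755223  0.041    ] [ 0.50478195 -0.26415184  0.041     ] [ 0.47112059 -0.25548747  0.041     ]
yaw -0.2461231449959797 -0.23294800947447705 0.08222935211432325 screen w/h 0.042196779883188415 0.04746673192123984
origin [ 0.51595679 -0.26675106  0.041     ] in case [-0.00190435 -0.04622582  0.041     ]
corner [372. 246.]
corner [305. 517.]
corner [470. 272.]
corner [404. 545.]
rim [145. 111.]
rim [570. 247.]
rim [ 31. 473.]
```

```bash
cat >> h.py <<'E'
B=np.radians(15); G=.065; HZ=.026
MET=T((.516,-.2668),-.244); MET[2,3]=.005
def grasp(M,off=(0,0,0)):  # M: meter frame; off in M
    return tp(M,np.array([G-.07,0,HZ])+off), toolR(M,(-np.sin(B),0,-np.cos(B)),(0,1,0))
def met_on_cradle(x,z): M=np.eye(4); M[:3,3]=[.07+x,0,z]; return CRW@M
E
python3 - <<'E'
from h import *
F=lambda:np.round(bot.get_state()["force"],1)
p,R=grasp(MET)
bot.set_gripper(.070)
bot.move_pose(p+[0,0,.27],R); bot.move_linear(p+[0,0,.06],v=.25); bot.move_linear(p,v=.08); print(F())
bot.set_gripper(0.03,20); s=bot.get_state(); print(s["grip_width"],s["finger_force"],F())
bot.move_linear(p+[0,0,.02],v=.08); print(F()); bot.move_linear(p+[0,0,.27],v=.2)
s=bot.get_state(); print(s["grip_width"],F(),s["torque"].round(2),s["t"])
for a in((-.07,.13),(.004,.02),(.004,.002),(0,0)): print(bot.ik(*grasp(met_on_cradle(*a))))
c=snap("scene","pics/s2.png"); a=cv2.imread("pics/s2.png"); cv2.imwrite("pics/s2c.png",cv2.resize(a[60:300,60:340],None,fx=2.5,fy=2.5))
E
```

```text
[ 0.8 -0.2  1.3]
0.0496915852254562 20.00056743621826 [-1.1 -0.1  5.1]
[-0.5 -0.5 -3.1]
0.049813485285994066 [ 0.2  0.  -3.1] [-0.09 -0.27 -0.  ] 21.0667
[ 0.70915094  0.0869152   2.31024206 -0.51837502  0.60539052 -0.19241091]
[ 0.50563119  0.29261755  2.17743157 -0.54423302  0.47548826 -0.34255142]
[ 0.4915894   0.33019365  2.1647859  -0.56705477  0.44977228 -0.32945585]
[ 0.49445237  0.33594706  2.16784829 -0.57774641  0.44329037 -0.31506021]
```

View pics/s2c.png

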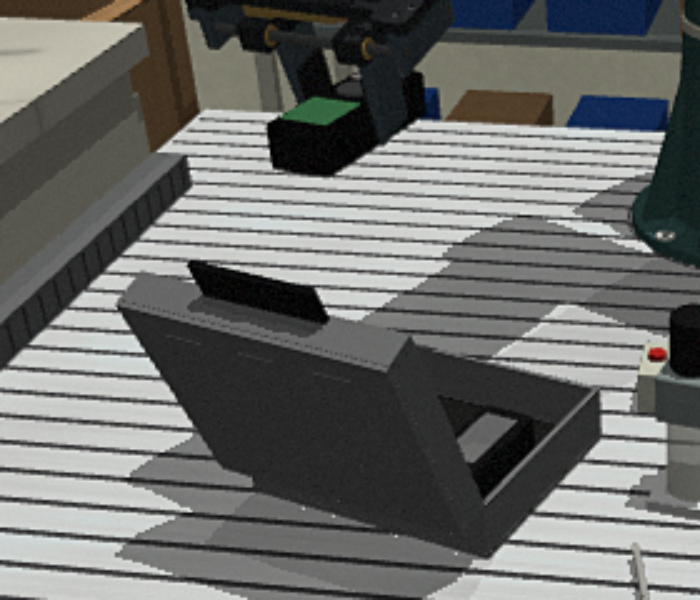

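The meter is held square with its screen end forward, the adaptor is still in the case and the lid is open. Now I carry it to the cradle.

Run:
```python
from h import *
F=lambda:np.round(CRW[:3,:3].T@bot.get_state()["force"],1)
g=lambda x,z:grasp(met_on_cradle(x,z))
p,R=g(-.07,.13)
bot.move_pose(p+[0,0,.15],R); bot.move_linear(p,v=.25); print(F())
bot.move_linear(g(.006,.03)[0],v=.12); f0=CRW[:3,:3].T@bot.get_state()["force"]; print(f0)
for z in np.arange(.014,-.006,-.0015):
    bot.move_linear(g(.006,z)[0],v=.04); d=CRW[:3,:3].T@bot.get_state()["force"]-f0; print(round(z,4),d.round(1))
    if d[2]>3: break
print(bot.get_state()["t"])
snap("top","pics/t2.png"); snap("scene","pics/s3.png")
a=cv2.imread("pics/t2.png")[170:310,70:270]; b=cv2.imread("pics/s3.png")[150:300,375:575]
cv2.imwrite("pics/m.png",np.vstack([cv2.resize(a,None,fx=2.8,fy=2.1*4/3),cv2.resize(b,None,fx=2.8,fy=1.3)]) if 0 else np.hstack([cv2.resize(a,(400,280)),cv2.resize(b,(373,280))]))
```

```text
[-1.1 -0.3 -1.6]
[-2.49849511 -0.03883222 -3.25525044]
0.014 [ 1.3 -0.5  0.8]
0.0125 [0.5 0.2 0.6]
0.011 [ 0.3 -0.8  1.2]
0.0095 [ 0.  -0.   0.9]
0.008 [ 0.4  0.4 -0.1]
0.0065 [ 1.1 -0.1 -0.2]
0.005 [-0.8  0.2  0.3]
0.0035 [ 0.5 -0.1  0.3]
0.002 [1.1 0.2 0.2]
0.0005 [ 0.8 -0.1  5.5]
27.8583
```

View pics/m.png

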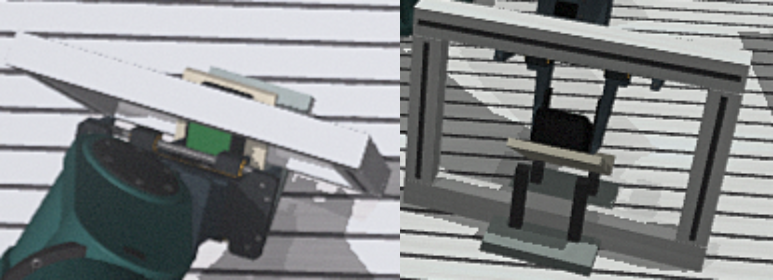

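The meter touches the plate at the expected height and is centred: in the inset the plate spans columns 508–613 and the meter 530–592. Now I slide it to the ledge.

Run:
```python
from h import *
f=lambda:CRW[:3,:3].T@bot.get_state()["force"]
g=lambda x,z:grasp(met_on_cradle(x,z))
bot.move_linear(g(.006,.0012)[0],v=.03); f0=f(); print(f0.round(1))
for x in np.arange(.005,-.013,-.001):
    bot.move_linear(g(x,.0012)[0],v=.03); d=f()-f0; print(round(x,3),d.round(1))
    if d[0]>7: break
bot.wait(.2); print(f().round(1))
bot.move_linear(g(x+.0005,.0006)[0],v=.03); print(f().round(1))
bot.set_gripper(.062); bot.wait(.3)
bot.move_linear(g(x-.005,.08)[0],v=.1)
bot.move_linear(g(-.07,.15)[0],v=.2); p=bot.get_state()["tcp_pos"]; bot.move_linear(p+[0,0,.15],v=.3)
q=bot.get_state()["joints"]; q[0]-=.9; bot.goto_joints(q); print(bot.get_state()["t"])
snap("top","pics/t3.png"); snap("scene","pics/s4.png")
a=cv2.imread("pics/t3.png")[170:320,70:270]; b=cv2.imread("pics/s4.png")
cv2.imwrite("pics/m2.png",np.hstack([cv2.resize(a,(400,300)),cv2.resize(b,(400,300))]))
```

```text
[-2.   0.4 -2.9]
0.005 [ 0.8 -0.3  0.1]
0.004 [ 0.1 -0.1 -0.4]
0.003 [-0.7 -0.8  0.6]
0.002 [0.2 0.7 0.1]
0.001 [ 0.1 -0.8  0.3]
0.0 [ 0.7  0.  -0.2]
-0.001 [ 0.1 -0.5 -0.2]
-0.002 [ 5.7 -2.8  1.1]
-0.003 [12.8 -6.3  2. ]
[ 9.7 -6.  -1.8]
[ 7.  -3.4  0.2]
35.35
```

View pics/m2.png

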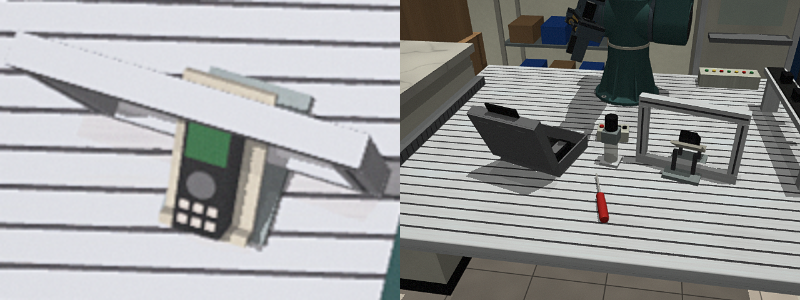

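The meter lies on the cradle, foot at the ledge, screen end up. One enlarged check with the ideal outline overlaid.

Run:
```python
from h import *
a=cv2.imread("pics/t3.png")[190:300,140:220]; k=5
a=cv2.resize(a,None,fx=k,fy=k,interpolation=cv2.INTER_CUBIC)
M=met_on_cradle(0,0)
def poly(M,P,col): cv2.polylines(a,[np.int32([(w2px("top",tp(M,p))-[140,190]+.4)*k for p in P])],True,col,1)
poly(M,[(.07,.025,.036),(.07,-.025,.036),(-.07,-.025,.036),(-.07,.025,.036)],(0,0,255))
poly(CRW,[(.15,.045,0),(.15,-.045,0),(0,-.045,0),(0,.045,0)],(255,0,0))
cv2.imwrite("pics/z.png",a)
```

```text
(no output)
```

View pics/z.png

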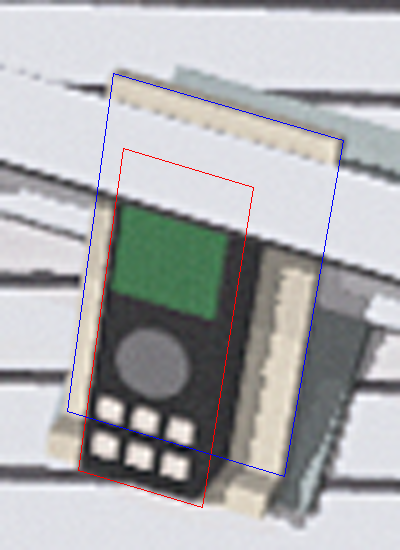

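The outline matches: straight, centred, foot at the ledge. Handing in.

```bash
python3 -c "
from h import *
print(bot.close_job())"
```

```text
the job is handed in; nothing more can be done
None
```

Job handed in at about 35 s: the lid stays open, and the meter lies straight and centred on the cradle with its screen end up and its foot at the ledge; the adaptor is still in the case and nothing else on the bench was touched.

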